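Line up the check weights beside the balance

ROBOT

A 7-joint arm with a two-finger parallel gripper is mounted at the origin on a cart in front of the work surface, level with it; the furniture and walls round the work are solid. World frame = base frame: x ahead of the robot, y to its left, z up, the work surface at z = 0. Lengths are in m, angles in rad, forces in N, time in s.
With the tool pointing down it reaches from about 0.425 to 0.95 m from the base axis. Payload 16.7 kg.
Tool frame: the origin (TCP) lies between the finger pads; the fingertips stand 8 mm ahead of it and the grasp point (between the pads) lies 11 mm behind it; y points along the fingers, x is the direction in which the jaws open and shut, and the axes are right-handed (so a half turn about y gives the same grasp; the last joint's range is limited). The gripper opens to 94 mm and grips with 3 to 60 N. Pads are 16 mm wide; open, the fingers measure 119 mm over their backs; the gripper's body (75 mm by 177 mm) begins 78 mm behind the grasp point.
Start: joints at [1.115, 0.426, 0.074, 1.606, -0.034, 1.111, -0.067], TCP at [0.204, -0.643, 0.213] pointing down, gripper open.
Joint ranges: [-2.85, 2.85], [-0.5, 2.14], [-1.23, 1.37], [0.21, 2.46], [-1.02, 4.16], [0.16, 2.05], [-2.73, 2.73]. Speed limits (rad/s): [1.89, 1.89, 2.39, 2.39, 3.01, 3.01, 3.01].

INTERFACE

Orientations are given as [roll, pitch, yaw] about the fixed x, y, z axes, in that order (R = Rz(yaw) Ry(pitch) Rx(roll)).
In Python, from workcell import robot, viewer gives the robot as it stands. The module is installed in compiled form; this text tells all that it offers.
- The arm moves only by the tool carry_out, never from a script. Its arguments are lists of equal length, an entry for each row: "delta_pos": the shift along the tool's x, y, z in units of 0.5 m (1.0 is 0.5 m), a list of three; "rot": the turn, a rotation vector about the tool's x, y, z in units of 90 degrees (1.0 is 90 degrees), a list of three; "gripper": the finger opening in mm, from 0 to 94. A call has 1 to 5 rows; each row is the pose to reach, as a shift and turn from the pose commanded when the call began, along the tool's axes at that moment; what a row does not reach only later rows make up. A row lasts 1/12 s, in which the tool goes at most 41.7 mm and 7.16 degrees, less where a joint would pass 70% of its speed; a pose out of reach is approached as far as the arm can. A call with a number of a shift or a turn outside -1 to 1 is refused whole. A call with a gripper value outside its range is refused whole. The fingers move at their own pace and stop on an object; "grip_force" is the grip in N (left out, the last holds). Time passes only in rows, so rows that repeat a pose let the fingers close. It gives the time, the measured TCP pose, the force and the opening at its end, in the units of the state.
- robot.observe(): the state, without advancing time (a new reading comes with each control period).
- viewer.capture(name): name is "scene" or "top" or "wrist"; returns a dict with "frame" (400x640x3 uint8, blue, green, red), "fovy" (degrees; the focal length in pixels is half the picture's height over the tangent of half this angle, whatever the lens; pixels are square), "cx", "cy" (the principal point, pixels), "origin" and "orientation" of the camera in the world; the wrist camera has in their place "mount" (4x4, takes a point from camera to tool coordinates, whose origin is the TCP and whose axes are the tool frame's). Camera axes: x right, y down, z forward; pixel columns grow to the right and rows downward; lengths in m; the calibration is good to about 2 mm. A picture is of the moment at which its call begins: read the wrist's pose just before it. There is no depth.
- robot.finish_job(): hands the job in, once; it reports no verdict.
The state is a dict: "clock": time; "joint_pos": joint angles; "qvel": joint speeds; "joint_torque": joint torques, N m; "position": TCP position; "eef_rot": TCP orientation; "ft_force": force on the tool from outside, world axes, zero at the start; "wrist_torque": the same for the moment, N m; "grip_width": finger opening in m.
Only numpy, scipy, OpenCV 4.12 (cv2) and the standard library are available. Lean on these libraries where they do the work, as an engineer would, in place of code of your own. Each camera call takes 0.05 s, during which the arm holds its last target.

TASK

Stand the four steel check weights upright in order of size on the marks of the white strip, one centred on each mark, with the largest at the end nearest the balance and the smallest at the far end. Do not tip any weight over on the way.

Things in the scene. Friction and masses are not known exactly. Their poses are not given: they have to be found in the camera images.
- weight_largest: the largest of four upright steel knob weights: a plain round cylinder 50 mm across and 68 mm high, with a slimmer neck and knob on top, 88 mm high in all, about 0.8 kg. Origin at the centre of its underside, z up along its axis.
- weight_second: the second largest of four upright steel knob weights: a plain round cylinder 40 mm across and 54 mm high, with a slimmer neck and knob on top, 72 mm high in all, about 0.4 kg. Origin at the centre of its underside, z up along its axis.
- weight_third: the third largest of four upright steel knob weights: a plain round cylinder 32 mm across and 42 mm high, with a slimmer neck and knob on top, 58 mm high in all, about 0.2 kg. Origin at the centre of its underside, z up along its axis.
- weight_smallest: the smallest of four upright steel knob weights: a plain round cylinder 24 mm across and 32 mm high, with a slimmer neck and knob on top, 46 mm high in all, about 0.1 kg. Origin at the centre of its underside, z up along its axis.
- mark_1 (a point): centre of the first of four equal round dark marks (52 mm across, flat, no recess) in a row, 80 mm apart, on a fixed flat white strip 310 x 70 x 12 mm; mark_1 is at the strip's left end as seen from the robot (+y), mark_4 at its right end. The point lies on the strip's top face, 12 mm above the bench; its y axis runs along the row towards mark_1, z up.
- mark_2 (a point): centre of the second of four equal round dark marks (52 mm across, flat, no recess) in a row, 80 mm apart, on a fixed flat white strip 310 x 70 x 12 mm; mark_1 is at the strip's left end as seen from the robot (+y), mark_4 at its right end. The point lies on the strip's top face, 12 mm above the bench; its y axis runs along the row towards mark_1, z up.
- mark_3 (a point): centre of the third of four equal round dark marks (52 mm across, flat, no recess) in a row, 80 mm apart, on a fixed flat white strip 310 x 70 x 12 mm; mark_1 is at the strip's left end as seen from the robot (+y), mark_4 at its right end. The point lies on the strip's top face, 12 mm above the bench; its y axis runs along the row towards mark_1, z up.
- mark_4 (a point): centre of the fourth of four equal round dark marks (52 mm across, flat, no recess) in a row, 80 mm apart, on a fixed flat white strip 310 x 70 x 12 mm; mark_1 is at the strip's left end as seen from the robot (+y), mark_4 at its right end. The point lies on the strip's top face, 12 mm above the bench; its y axis runs along the row towards mark_1, z up.
- balance: fixed white bench balance, 220 x 165 x 67 mm high, with a round steel pan 132 mm across; it stands at the back of the bench behind the strip, either on the left (+y) or on the right (-y), so one end of the strip is plainly nearer to it. Origin at the centre of its underside.
Not all that is in view belongs to the job. Leave any orange or turquoise look-alike of the weight_largest alone. Leave any green look-alike of the weight_smallest alone.

How it is judged:
At the end, for the whole second after the job is handed in: All four weights stand upright (within 0.1 rad) and at rest on the strip, each centred within 12 mm on its own mark, in falling order of size away from the end nearest the balance (((world y of balance above 0 m and horizontal distance between weight_largest and mark_1 below 0.012 m and horizontal distance between weight_second and mark_2 below 0.012 m and horizontal distance between weight_third and mark_3 below 0.012 m and horizontal distance between weight_smallest and mark_4 below 0.012 m) or (not (world y of balance above 0 m) and horizontal distance between weight_largest and mark_4 below 0.012 m and horizontal distance between weight_second and mark_3 below 0.012 m and horizontal distance between weight_third and mark_2 below 0.012 m and horizontal distance between weight_smallest and mark_1 below 0.012 m)) and z of weight_largest in the frame of mark_1 between -0.004 and 0.004 m and angle between each of weight_largest, weight_second, weight_third, weight_smallest's own z axis and vertical below 0.1 rad and linear speed of each of weight_largest, weight_second, weight_third, weight_smallest below 0.02 m/s and z of weight_second in the frame of mark_1 between -0.004 and 0.004 m and z of weight_third in the frame of mark_1 between -0.004 and 0.004 m and z of weight_smallest in the frame of mark_1 between -0.004 and 0.004 m); the robot touches nothing.
It fails at once if a weight was tipped over (more than 0.8 rad from upright) (angle between any of weight_largest, weight_second, weight_third, weight_smallest's own z axis and vertical above 0.8 rad).
It also fails if it takes over 104 s, if anything falls off the work surface, if the arm or the gripper's body presses on something with over 40 N, if the wrist force passes 120 N, or if a joint passes its speed limit or range.

## Working session

There is one attempt and no reset: what is moved stays moved. The work goes in short steps, Python scripts to look and compute and a tool call to move; the robot and the scene stay as the last step left them, time stands still between calls to the robot, and variables do not carry over. Pictures are saved under pics/ and viewed, and the job is handed in when it is done.

Besides the shell and the picture viewer there is one more tool, called after "Emit:" by a JSON object that holds its "name" and its "arguments". carry_out: Moves the arm, as the interface text tells. Shifts and turns lie within -1 to 1; 1 stands for 0.5 m of shift or 90 degrees of turn. Its arguments: {"type":"object","properties":{"delta_pos":{"type":"array"},"rot":{"type":"array"},"gripper":{"type":"array"},"grip_force":{"type":"number"}},"required":["delta_pos","rot","gripper"]}

```bash
mkdir -p pics; ls; python3 - <<'E'
from workcell import robot, viewer
import cv2,numpy as np
s=robot.observe()
for k,v in s.items(): print(k,np.round(v,4))
for n in ["scene","top","wrist"]:
    c=viewer.capture(n); cv2.imwrite(f"pics/{n}0.png",c["frame"])
    print(n,{k:(np.round(v,4).tolist() if k!="frame" else 0) for k,v in c.items()})
E
```

```text
pics
clock 0.0
joint_pos [ 1.1145  0.4267  0.0738  1.6066 -0.0341  1.1108 -0.0671]
qvel [ 0.001  -0.0001  0.0009  0.0016  0.0014 -0.0025 -0.0008]
joint_torque [-7.00000e-04 -9.35820e+01  3.66640e+00 -4.54198e+01 -4.88000e-02
  2.02000e-02  0.00000e+00]
position [ 0.2037 -0.6431  0.2128]
eef_rot [-1.5709e+00  1.3000e-03 -1.2641e+00]
ft_force [-0.4357  0.2918  0.1692]
wrist_torque [-0.0019  0.0263  0.0242]
grip_width 0.0939
scene {'frame': 0, 'fovy': 56.684, 'cx': 322.2796, 'cy': 197.4995, 'origin': [0.2461, 0.5593, 0.7452], 'orientation': [-2.4053, 0.0148, -2.6286]}
top {'frame': 0, 'fovy': 42.5373, 'cx': 322.1126, 'cy': 189.9117, 'origin': [0.3331, 0.0222, 1.4012], 'orientation': [-2.9769, 0.0014, -1.5893]}
wrist {'frame': 0, 'fovy': 60.2906, 'cx': 321.2335, 'cy': 199.0832, 'mount': [[1.0, -0.0006, -0.0, 0.0002], [-0.0001, -0.2414, 0.9704, -0.1722], [-0.0006, -0.9704, -0.2414, 0.0702], [0.0, 0.0, 0.0, 1.0]]}
```

View pics/top0.png

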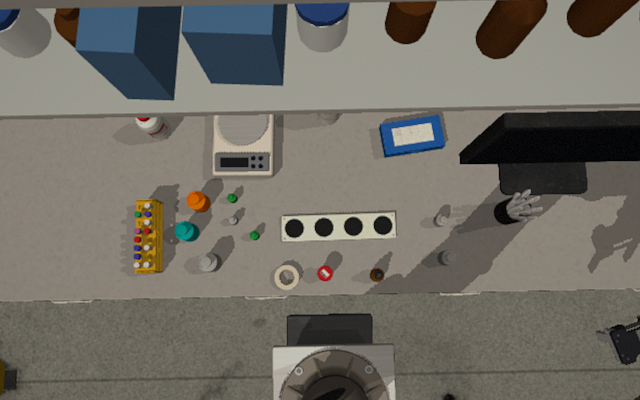

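View pics/scene0.png

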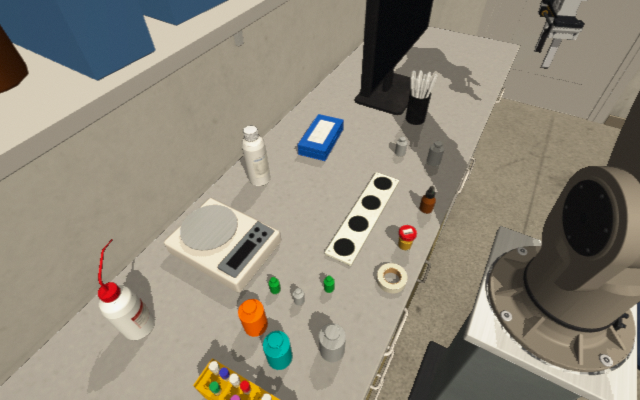

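View pics/wrist0.png

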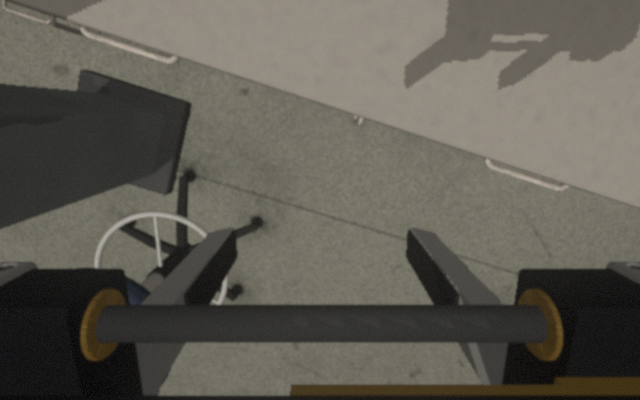

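```bash
cat > h.py <<'E'
import numpy as np,cv2
from scipy.spatial.transform import Rotation as R
from workcell import robot, viewer
def cam(n):
    s=robot.observe(); c=viewer.capture(n)
    f=200/np.tan(np.radians(c["fovy"])/2)
    if n=="wrist":
        T=np.eye(4);T[:3,:3]=R.from_euler('xyz',s["eef_rot"]).as_matrix();T[:3,3]=s["position"]
        M=T@np.array(c["mount"])
    else:
        M=np.eye(4);M[:3,:3]=R.from_euler('xyz',c["orientation"]).as_matrix();M[:3,3]=c["origin"]
    return c["frame"],(f,c["cx"],c["cy"],M)
def ray(k,u,v,z):
    f,cx,cy,M=k
    d=M[:3,:3]@np.array([(u-cx)/f,(v-cy)/f,1]);o=M[:3,3]
    return (o+d*(z-o[2])/d[2])
def proj(k,p):
    f,cx,cy,M=k
    q=M[:3,:3].T@(np.array(p)-M[:3,3]); return np.array([cx+f*q[0]/q[2],cy+f*q[1]/q[2]])
def crop(im,u,v,w,h,sc):
    return cv2.resize(im[v:v+h,u:u+w],None,fx=sc,fy=sc,interpolation=cv2.INTER_CUBIC)
E
python3 - <<'E'
from h import *
im,k=cam("top")
a=crop(im,170,180,100,100,4);b=crop(im,410,190,100,100,4)
cv2.imwrite("pics/topcrop.png",np.hstack([a,b]))
g=cv2.cvtColor(im,cv2.COLOR_BGR2GRAY)
m=((g<70)*255).astype(np.uint8); m[:, :278]=0;m[:,400:]=0;m[:210]=0;m[242:]=0
cs,_=cv2.findContours(m,0,1)
for c in cs:
    if cv2.contourArea(c)>100:
        M=cv2.moments(c);u,v=M['m10']/M['m00'],M['m01']/M['m00'];print("mark",u,v,cv2.contourArea(c),ray(k,u,v,.012))
im2,k2=cam("scene")
a=crop(im2,230,260,130,130,3);b=crop(im2,370,120,130,130,3)
cv2.imwrite("pics/scenecrop.png",np.hstack([a,b]))
g=cv2.cvtColor(im2,cv2.COLOR_BGR2GRAY)
m=((g<70)*255).astype(np.uint8); m[:, :328]=0;m[:,400:]=0;m[:172]=0;m[264:]=0
cs,_=cv2.findContours(m,0,1)
for c in cs:
    if cv2.contourArea(c)>100:
        M=cv2.moments(c);u,v=M['m10']/M['m00'],M['m01']/M['m00'];print("smark",u,v,cv2.contourArea(c),ray(k2,u,v,.012))
E
```

```text
mark 293.85894580549365 228.02375649591684 224.5 [0.46077791 0.09830813 0.012     ]
mark 352.83931240657694 226.02914798206277 223.0 [ 0.4632146  -0.06149752  0.012     ]
mark 323.3434782608696 226.93115942028984 230.0 [0.46225472 0.01843484 0.012     ]
mark 382.34934497816596 224.96724890829694 229.0 [ 0.46460816 -0.14151807  0.012     ]
smark 343.64014336917563 246.67240143369173 232.5 [0.45950898 0.09886088 0.012     ]
smark 357.9181286549707 223.2272347535505 199.5 [0.46052931 0.0186224  0.012     ]
smark 370.6146146146146 202.1221221221221 166.5 [ 0.46190562 -0.06106482  0.012     ]
smark 382.28381642512073 182.90700483091786 138.0 [ 0.46301968 -0.14105303  0.012     ]
```

View pics/topcrop.png

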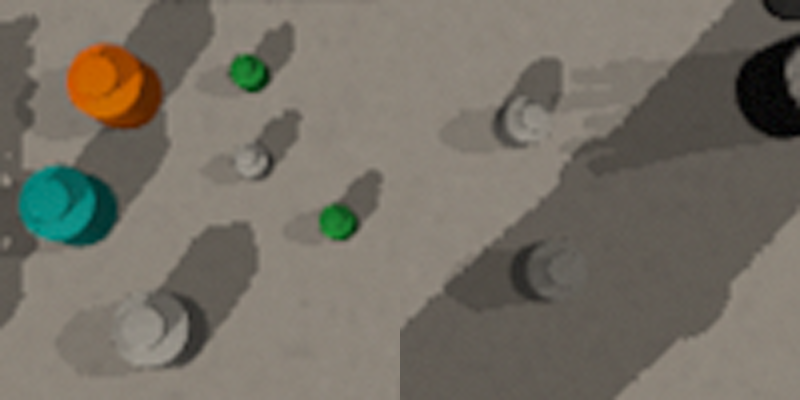

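View pics/scenecrop.png

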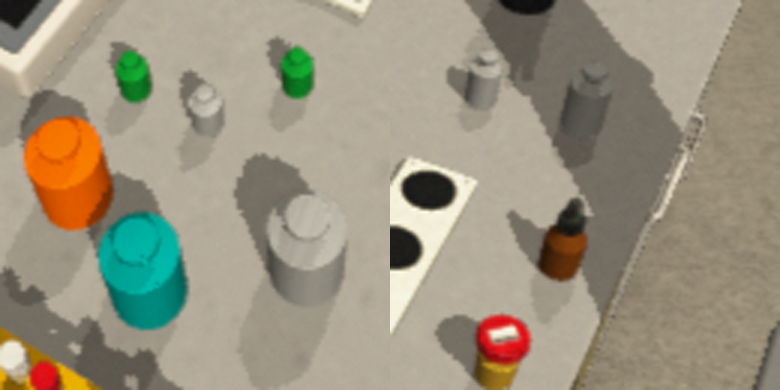

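```bash
python3 - <<'E'
from h import *
im,k=cam("top");im2,k2=cam("scene")
for n,h,a,b in [("L",.088,(205.5,260.2),(332.7,330)),("2",.072,(451.5,256),(438.7,143.3)),("3",.058,(442,220.3),(402,139.3)),("S",.046,(232.6,219.4),(298.7,291))]:
    p=ray(k,*a,h-.003);q=ray(k2,*b,h-.003)
    # triangulate
    A=[];
    o1,o2=k[3][:3,3],k2[3][:3,3]; d1=p-o1;d2=q-o2
    t=np.linalg.lstsq(np.c_[d1,-d2],o2-o1,rcond=None)[0]
    print(n,p.round(4),q.round(4),"tri",((o1+t[0]*d1+o2+t[1]*d2)/2).round(4), "gap",np.linalg.norm(o1+t[0]*d1-o2-t[1]*d2).round(4),np.hypot(*p[:2]))
E
```

```text
L [0.3764 0.3195 0.085 ] [0.3724 0.3164 0.085 ] tri [0.3741 0.3181 0.0883] gap 0.0047 0.4937138524932507
2 [ 0.3759 -0.3096  0.069 ] [ 0.3688 -0.3065  0.069 ] tri [ 0.3728 -0.3111  0.0651] gap 0.0066 0.48700883683841584
3 [ 0.4699 -0.2937  0.055 ] [ 0.4704 -0.2916  0.055 ] tri [ 0.4706 -0.2941  0.053 ] gap 0.0009 0.5541418011221146
S [0.4839 0.259  0.043 ] [0.4816 0.2624 0.043 ] tri [0.4841 0.2599 0.0368] gap 0.0009 0.548845058333122
```

Emit:
{"name": "carry_out", "arguments": {"delta_pos": [[-0.048,0,0.048],[-0.096,0,0.095],[-0.145,0,0.143],[-0.193,0,0.19],[-0.241,0,0.238]], "rot": [[0,-0.073,0],[0,-0.146,0],[0,-0.22,0],[0,-0.293,0],[0,-0.366,0]], "gripper": [70,70,70,70,70], "grip_force": 25}}

```text
clock: 0.77
position: [0.2813, -0.4912, 0.2135]
eef_rot: [-1.571, -0.0, -0.684]
ft_force: [1.0, -0.1, 0.3]
grip_width: 0.0703
```

Emit:
{"name": "carry_out", "arguments": {"delta_pos": [[-0.017,0,0.079],[-0.033,0,0.158],[-0.05,0,0.238],[-0.066,0,0.317],[-0.083,0,0.397]], "rot": [[0,-0.078,0],[0,-0.156,0],[0,-0.234,0],[0,-0.312,0],[0,-0.39,0]], "gripper": [70,70,70,70,70]}}

```text
clock: 1.18
position: [0.3755, -0.3114, 0.2138]
eef_rot: [-1.571, -0.0, -0.071]
ft_force: [1.3, -0.4, -0.1]
grip_width: 0.0699
```

```bash
python3 - <<'E'
from h import *
s=robot.observe();print(s['clock'],s['position'],s['eef_rot'],s['joint_pos'])
im,k=cam("wrist");cv2.imwrite("pics/w1.png",im)
print(proj(k,[.374,-.311,.07]),proj(k,[.4703,-.293,.055]))
E
```

```text
1.1833 [ 0.37554079 -0.31139398  0.21377301] [-1.57138777e+00 -4.17952401e-04 -7.08106645e-02] [ 0.84222687  0.13540285 -0.30656432  1.99886871  0.0484212   1.01344885
  0.4418874 ]
[319.00391215 189.54639747] [417.38926856 161.02794602]
```

View pics/w1.png

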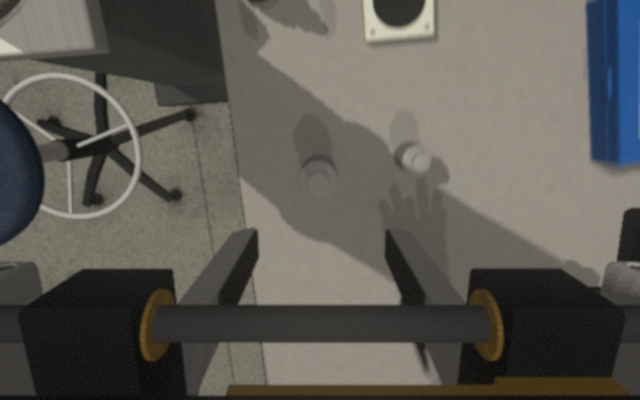

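```bash
python3 - <<'E'
from h import *
im,k=cam("wrist")
a=crop(im,275,130,80,80,5);b=crop(im,375,120,80,80,5)
o=np.hstack([a,b]);o=cv2.convertScaleAbs(o,alpha=1.6,beta=-20)
cv2.imwrite("pics/w1c.png",o)
E
```

```text
(no output)
```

View pics/w1c.png

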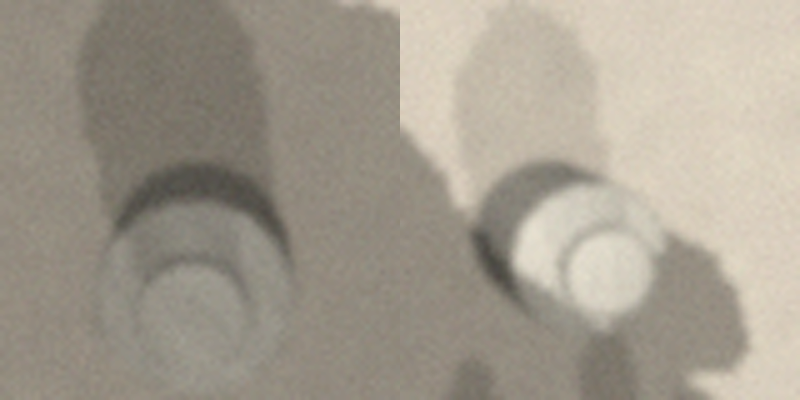

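```bash
python3 - <<'E'
from h import *
im,k=cam("wrist")
print("2",ray(k,313.8,193.6,.072),ray(k,314.2,188.4,.054))
print("3",ray(k,416.8,174.4,.058),ray(k,413,171.2,.042))
print(robot.observe()['position'],robot.observe()['eef_rot'])
E
```

```text
2 [ 0.37154407 -0.31047769  0.072     ] [ 0.3716567  -0.30938179  0.054     ]
3 [ 0.47155317 -0.30112677  0.058     ] [ 0.47203987 -0.30065925  0.042     ]
[ 0.37652686 -0.31067495  0.21387444] [-1.57092984e+00 -7.30614205e-04 -7.07481875e-02]
```

Emit:
{"name": "carry_out", "arguments": {"delta_pos": [[-0.008,0.07,0.002],[-0.008,0.14,0.002],[-0.008,0.21,0.002],[-0.008,0.27,0.002],[-0.008,0.27,0.002]], "rot": [[0,-0.045,0],[0,-0.045,0],[0,-0.045,0],[0,-0.045,0],[0,-0.045,0]], "gripper": [70,70,70,70,70]}}

```text
clock: 1.75
position: [0.3681, -0.3108, 0.0739]
eef_rot: [-1.567, 0.006, -0.008]
ft_force: [-1.3, 1.9, -1.3]
grip_width: 0.0697
```

```bash
python3 - <<'E'
from h import *
s=robot.observe();print(s['clock'],s['position'],s['eef_rot'])
im,k=cam("wrist");cv2.imwrite("pics/w2.png",cv2.convertScaleAbs(im,alpha=1.6,beta=-20))
print(proj(k,[.372,-.31,.072]))
E
```

```text
1.75 [ 0.36808125 -0.31083631  0.07393526] [-1.56651623  0.00579014 -0.00789467]
[327.59401817 245.06242189]
```

View pics/w2.png

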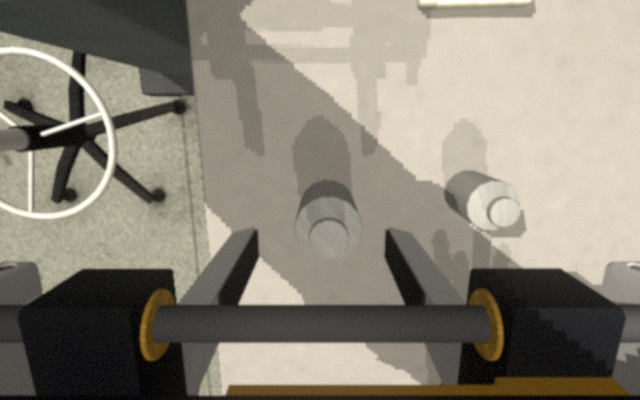

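```bash
python3 - <<'E'
from h import *
im,k=cam("wrist")
print("2",ray(k,329,238,.072),ray(k,329.5,229,.054))
print("3",ray(k,504,211.5,.058),ray(k,494,205,.042))
s=robot.observe();print(s['position'],s['eef_rot'])
E
```

```text
2 [ 0.37408726 -0.30757291  0.072     ] [ 0.37470018 -0.30853451  0.054     ]
3 [ 0.47496228 -0.29726413  0.058     ] [ 0.47697552 -0.29763389  0.042     ]
[ 0.37063612 -0.31210688  0.07855315] [-1.56963513e+00  1.49060739e-03 -7.20190500e-03]
```

Emit:
{"name": "carry_out", "arguments": {"delta_pos": [[0.006,0.03,0.007],[0.006,0.08,0.007],[0.006,0.107,0.007],[0.006,0.107,0.007],[0.006,0.107,0.007]], "rot": [[0,0,0],[0,0,0],[0,0,0],[0,0,0],[0,0,0]], "gripper": [70,70,70,50,30]}}

```text
clock: 2.27
position: [0.3748, -0.3091, 0.0266]
eef_rot: [-1.572, -0.001, -0.007]
ft_force: [0.4, 0.8, -0.3]
grip_width: 0.06
```

Emit:
{"name": "carry_out", "arguments": {"delta_pos": [[0,0,0],[0,0,0],[0,0,0],[0,0,0]], "rot": [[0,0,0],[0,0,0],[0,0,0],[0,0,0]], "gripper": [30,30,30,30]}}

```text
clock: 2.6
position: [0.374, -0.3089, 0.0261]
eef_rot: [-1.572, -0.0, -0.007]
ft_force: [-6.2, -0.0, 13.9]
grip_width: 0.0398
```

```bash
python3 - <<'E'
from h import *
s=robot.observe();print(s['clock'],s['position'],s['eef_rot'],s['grip_width'])
im,k=cam("wrist");cv2.imwrite("pics/w3.png",cv2.convertScaleAbs(im,alpha=1.6,beta=-20))
E
```

```text
2.6 [ 0.37400155 -0.30886999  0.0261206 ] [-1.57176709e+00 -1.26492633e-04 -6.54251971e-03] 0.03977284192624469
```

View pics/w3.png

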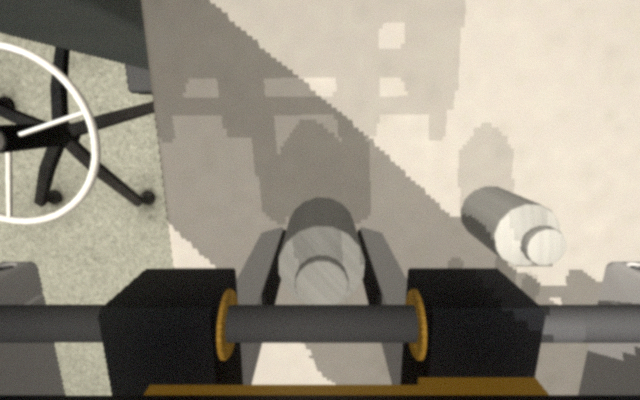

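```bash
python3 - <<'E'
from h import *
im,k=cam("wrist")
print("2",ray(k,320.5,258,.054),ray(k,322,278,.072))
print("3",ray(k,544,246,.058),ray(k,530,236,.042))
s=robot.observe();print(s['position'],s['eef_rot'],s['ft_force'])
im=cv2.convertScaleAbs(im,alpha=1.6,beta=-20);cv2.imwrite("pics/w3c.png",crop(im,260,180,330,130,2.4))
E
```

```text
2 [ 0.37423735 -0.30244666  0.054     ] [ 0.37487211 -0.30316814  0.072     ]
3 [ 0.47140459 -0.29576043  0.058     ] [ 0.47490704 -0.29705218  0.042     ]
[ 0.37399525 -0.30889603  0.02613595] [-1.57180440e+00 -8.78428220e-05 -6.53216386e-03] [-5.92595715  0.16726543 14.01673915]
```

View pics/w3c.png

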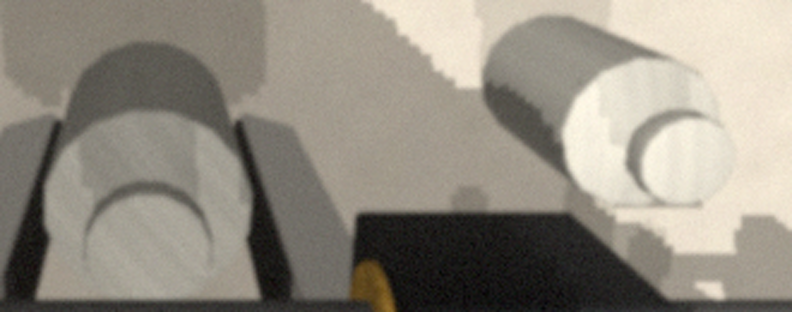

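Emit:
{"name": "carry_out", "arguments": {"delta_pos": [[0,-0.04,0],[0,-0.1,0],[0,-0.16,0],[0,-0.2,0],[0,-0.2,0]], "rot": [[0,0,0],[0,0,0],[0,0,0],[0,0,0],[0,0,0]], "gripper": [30,30,30,30,30]}}

```text
clock: 3.12
position: [0.3759, -0.3095, 0.1292]
eef_rot: [-1.575, -0.005, -0.006]
ft_force: [1.1, -0.1, -3.0]
grip_width: 0.0393
```

Emit:
{"name": "carry_out", "arguments": {"delta_pos": [[0.01,0,0.04],[0.028,0,0.11],[0.046,0,0.18],[0.065,0,0.255],[0.084,0,0.33]], "rot": [[0,0,0],[0,0,0],[0,0,0],[0,0,0],[0,0,0]], "gripper": [30,30,30,30,30]}}

```text
clock: 3.53
position: [0.4167, -0.142, 0.1245]
eef_rot: [-1.571, 0.0, -0.007]
ft_force: [1.4, -0.5, -3.9]
grip_width: 0.0396
```

Emit:
{"name": "carry_out", "arguments": {"delta_pos": [[0.02,0,0.08],[0.04,0,0.16],[0.062,0,0.24],[0.083,0,0.323],[0.083,0,0.323]], "rot": [[0,0,0],[0,0,0],[0,0,0],[0,0,0],[0,0,0]], "gripper": [30,30,30,30,30]}}

```text
clock: 3.95
position: [0.461, 0.0255, 0.1251]
eef_rot: [-1.568, -0.002, 0.002]
ft_force: [-0.8, 1.2, -3.7]
grip_width: 0.0394
```

```bash
python3 - <<'E'
from h import *
import time
viewer.capture("top"); 
im,k=cam("wrist");cv2.imwrite("pics/w4.png",im)
s=robot.observe();print(s['clock'],s['position'],s['eef_rot'],s['ft_force'],s['grip_width'])
print(ray(k,320,200,0.012))
E
```

```text
4.05 [0.45935437 0.0196238  0.12440925] [-1.57015047e+00  7.39474270e-04 -1.99222113e-03] [ 0.29520356 -0.96014025 -4.03831002] 0.03961686983806502
[0.45948628 0.02042252 0.012     ]
```

View pics/w4.png

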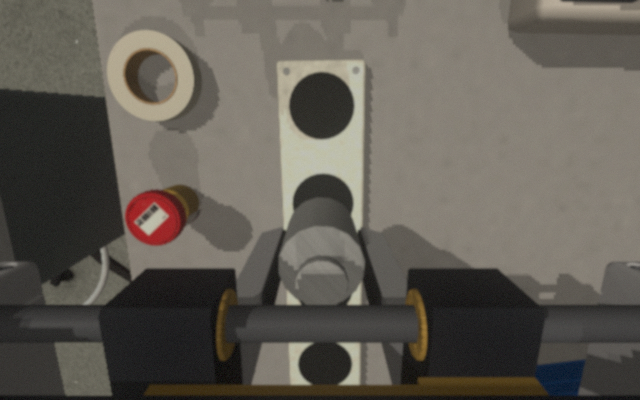

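```bash
python3 - <<'E'
from h import *
im,k=cam("wrist")
g=cv2.cvtColor(im,cv2.COLOR_BGR2GRAY)
for (y0,y1) in [(60,160),(170,215),(335,388)]:
    r=g[y0:y1,284:358]; m=(r<60).astype(np.uint8)*255
    cs,_=cv2.findContours(m,0,1);c=max(cs,key=cv2.contourArea)
    M=cv2.moments(c);u,v=284+M['m10']/M['m00'],y0+M['m01']/M['m00']
    print(u,v,cv2.boundingRect(c),ray(k,u,v,.012))
for i,m in enumerate([(.4601,.0986),(.4614,.0185),(.4626,-.0613),(.4638,-.1413)]): print(i+1,proj(k,[*m,.012]))
s=robot.observe();print(s['clock'],s['position'],s['eef_rot'])
im=cv2.convertScaleAbs(im,alpha=1.8,beta=-20);cv2.imwrite("pics/w4c.png",crop(im,260,180,130,130,5))
E
```

```text
321.95385878489327 101.40919540229885 (7, 10, 63, 64) [0.46052309 0.09866136 0.012     ]
324.7243792921289 188.99933967247756 (11, 2, 58, 41) [0.46271469 0.02737805 0.012     ]
325.8270768651802 361.59770439364 (0, 4, 74, 49) [ 0.46374817 -0.14288051  0.012     ]
1 [321.42225303 101.49077987]
2 [323.18240136 199.19508043]
3 [324.61515848 284.54621038]
4 [325.88186423 360.19145391]
4.1 [0.45904358 0.01799331 0.12434971] [-1.57075161e+00  1.13326711e-03 -4.41331572e-03]
```

View pics/w4c.png

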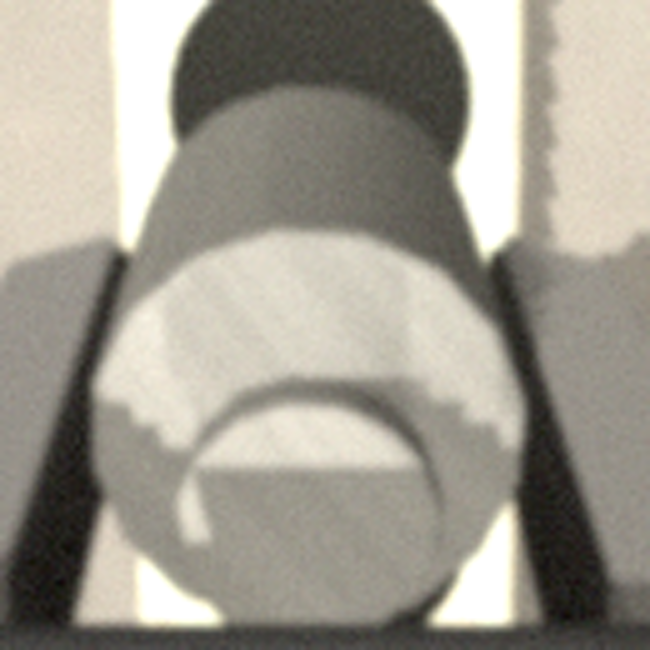

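```bash
python3 - <<'E'
from h import *
im,k=cam("wrist")
print(ray(k,322,269,.1523), ray(k,260+308/5,180+515/5,.170))
for i in range(3):
    s=robot.observe();print(s['clock'],s['position'],s['eef_rot']);viewer.capture("top")
E
```

```text
[0.45993584 0.01905386 0.1523    ] [0.45977122 0.02135054 0.17      ]
4.15 [0.4589992  0.01707594 0.12442555] [-1.57104302e+00  1.08174810e-03 -6.16090961e-03]
4.2 [0.45901313 0.01659765 0.12453581] [-1.57117376e+00  9.55602673e-04 -7.21740623e-03]
4.25 [0.45913985 0.01645031 0.12466887] [-1.57116067e+00  6.60759397e-04 -7.69198468e-03]
```

Emit:
{"name": "carry_out", "arguments": {"delta_pos": [[0.003,0.05,-0.001],[0.003,0.1,-0.001],[0.003,0.14,-0.001],[0.003,0.16,-0.001],[0.003,0.168,-0.001]], "rot": [[0,0,0],[0,0,0],[0,0,0],[0,0,0],[0,0,0]], "gripper": [30,30,30,30,30]}}

```text
clock: 4.72
position: [0.4602, 0.0165, 0.0397]
eef_rot: [-1.571, 0.002, -0.007]
ft_force: [0.1, 0.6, -4.3]
grip_width: 0.0395
```

Emit:
{"name": "carry_out", "arguments": {"delta_pos": [[0,0.001,0],[0,0.003,0],[0,0.003,0]], "rot": [[0,0,0],[0,0,0],[0,0,0]], "gripper": [30,30,30]}}

```text
clock: 4.97
position: [0.4618, 0.0171, 0.0404]
eef_rot: [-1.571, -0.001, -0.006]
ft_force: [-0.2, 0.1, -4.5]
grip_width: 0.0393
```

Emit:
{"name": "carry_out", "arguments": {"delta_pos": [[0,0.002,-0.001],[0,0.004,-0.001],[0,0.004,-0.001]], "rot": [[0,0,0],[0,0,0],[0,0,0]], "gripper": [30,30,30]}}

```text
clock: 5.22
position: [0.4616, 0.0166, 0.0382]
eef_rot: [-1.571, -0.001, -0.006]
ft_force: [-0.7, -1.2, 2.4]
grip_width: 0.0395
```

Emit:
{"name": "carry_out", "arguments": {"delta_pos": [[0,0,0],[0,0,0],[0,0,0],[0,0,0],[0,0,0]], "rot": [[0,0,0],[0,0,0],[0,0,0],[0,0,0],[0,0,0]], "gripper": [45,50,60,60,60]}}

```text
clock: 5.63
position: [0.4612, 0.0168, 0.0376]
eef_rot: [-1.571, -0.0, -0.006]
ft_force: [-0.0, 0.2, -0.7]
grip_width: 0.0598
```

Emit:
{"name": "carry_out", "arguments": {"delta_pos": [[0,-0.04,0],[0,-0.1,0],[0,-0.16,0],[0,-0.2,0],[0,-0.2,0]], "rot": [[0,0,0],[0,0,0],[0,0,0],[0,0,0],[0,0,0]], "gripper": [60,60,60,60,60]}}

```text
clock: 6.05
position: [0.4631, 0.017, 0.1412]
eef_rot: [-1.571, -0.005, -0.006]
ft_force: [0.9, 0.1, 0.6]
grip_width: 0.0598
```

```bash
python3 - <<'E'
from h import *
viewer.capture("top");viewer.capture("top")
im,k=cam("wrist");cv2.imwrite("pics/w5.png",crop(im,240,40,160,220,3.6)[:600])
s=robot.observe();print(s['clock'],s['position'],s['eef_rot'],s['ft_force'],s['grip_width'])
im,k=cam("wrist");cv2.imwrite("pics/w5.png",crop(im,240,60,200,150,4))
E
```

```text
6.2 [0.46084642 0.01651978 0.13715346] [-1.57100009e+00  1.03577596e-04 -6.14317377e-03] [-0.72764161 -0.93972408 -0.37577331] 0.060428310827464984
```

View pics/w5.png

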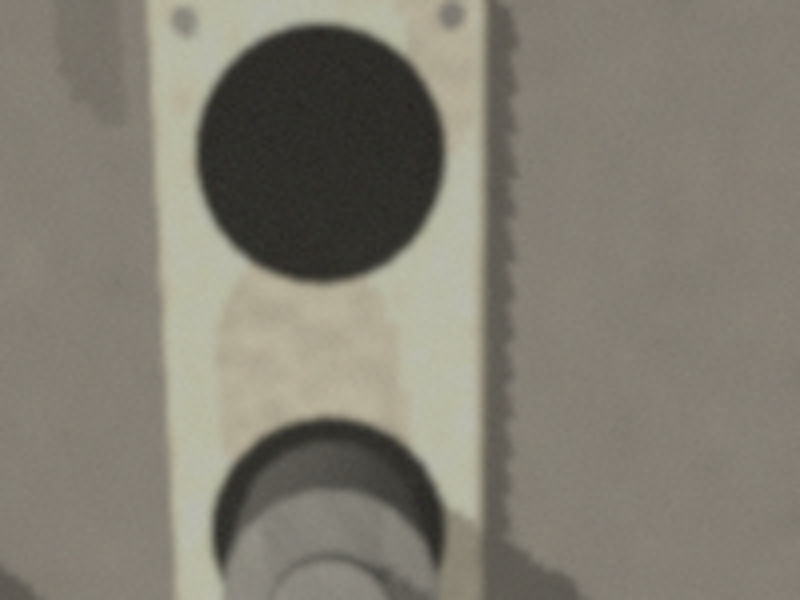

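Emit:
{"name": "carry_out", "arguments": {"delta_pos": [[0.002,0,-0.05],[0.005,0,-0.12],[0.009,0,-0.2],[0.013,0,-0.28],[0.016,0,-0.36]], "rot": [[0,0,0],[0,0,0],[0,0,0],[0,0,0],[0,0,0]], "gripper": [54,54,54,54,54]}}

```text
clock: 6.67
position: [0.4672, -0.1649, 0.1364]
eef_rot: [-1.57, 0.002, -0.005]
ft_force: [0.8, 0.1, 0.3]
grip_width: 0.054
```

Emit:
{"name": "carry_out", "arguments": {"delta_pos": [[0.004,0,-0.08],[0.008,0.03,-0.16],[0.012,0.06,-0.23],[0.012,0.08,-0.266],[0.012,0.08,-0.266]], "rot": [[0,0,0],[0,0,0],[0,0,0],[0,0,0],[0,0,0]], "gripper": [54,54,54,54,54]}}

```text
clock: 7.08
position: [0.4707, -0.2999, 0.0937]
eef_rot: [-1.569, 0.005, -0.011]
ft_force: [-1.0, 0.8, -0.6]
grip_width: 0.0541
```

```bash
python3 - <<'E'
from h import *
viewer.capture("top");viewer.capture("top");viewer.capture("top")
s=robot.observe();print(s['clock'],s['position'],s['eef_rot'])
im,k=cam("wrist");cv2.imwrite("pics/w6.png",crop(im,240,120,180,150,4))
E
```

```text
7.2333 [ 0.47300672 -0.29514933  0.09660155] [-1.56929970e+00  1.38045611e-03 -5.19568892e-03]
```

View pics/w6.png

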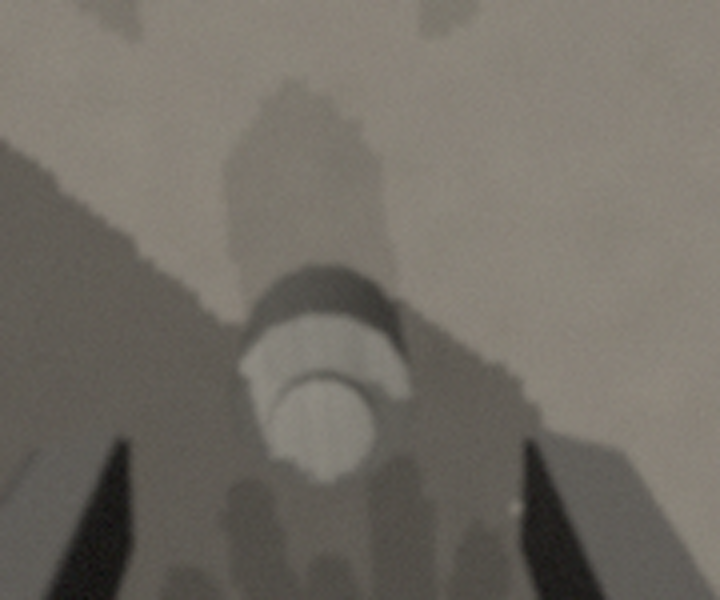

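```bash
python3 - <<'E'
from h import *
s=robot.observe();print(s['clock'],s['position'],s['eef_rot'])
im,k=cam("wrist")
print(ray(k,320.5,227,.058),ray(k,321,219.5,.042))
E
```

```text
7.2833 [ 0.47337921 -0.29488811  0.09714541] [-1.56984268e+00  6.19227780e-04 -4.32942540e-03]
[ 0.47336535 -0.29628715  0.058     ] [ 0.47366395 -0.29621246  0.042     ]
```

Emit:
{"name": "carry_out", "arguments": {"delta_pos": [[0,0.05,-0.001],[0,0.1,-0.001],[0,0.14,-0.001],[0,0.157,-0.001],[0,0.157,-0.001]], "rot": [[0,0,0],[0,0,0],[0,0,0],[0,0,0],[0,0,0]], "gripper": [54,54,54,54,54], "grip_force": 20}}

```text
clock: 7.75
position: [0.4727, -0.2954, 0.0178]
eef_rot: [-1.569, 0.002, -0.004]
ft_force: [-0.3, 0.1, 0.4]
grip_width: 0.0539
```

Emit:
{"name": "carry_out", "arguments": {"delta_pos": [[0,0,0],[0,0,0],[0,0,0],[0,0,0],[0,0,0]], "rot": [[0,0,0],[0,0,0],[0,0,0],[0,0,0],[0,0,0]], "gripper": [40,30,22,22,22]}}

```text
clock: 8.17
position: [0.4737, -0.2972, 0.0201]
eef_rot: [-1.572, -0.001, -0.006]
ft_force: [-1.9, 1.5, 9.4]
grip_width: 0.0316
```

```bash
python3 - <<'E'
from h import *
s=robot.observe();print(s['clock'],s['position'],s['eef_rot'],s['grip_width'],s['ft_force'])
im,k=cam("wrist");cv2.imwrite("pics/w7.png",cv2.convertScaleAbs(crop(im,260,180,130,130,4.5),alpha=1.6,beta=-20))
E
```

```text
8.1667 [ 0.47366545 -0.29717037  0.02005311] [-1.57157348e+00 -1.05772460e-03 -6.06600285e-03] 0.03162781887133419 [-1.94036904  1.45122115  9.38592879]
```

View pics/w7.png

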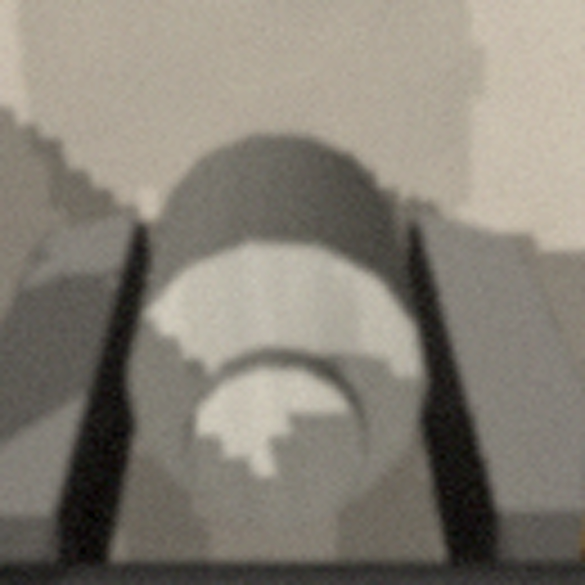

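```bash
python3 - <<'E'
from h import *
im,k=cam("wrist")
s=robot.observe();print(s['position'],ray(k,321.6,266,.042),ray(k,322,180+440/4.5,.058))
E
```

```text
[ 0.4736618  -0.29717951  0.02007003] [ 0.4743093  -0.29744582  0.042     ] [ 0.47446395 -0.29541701  0.058     ]
```

Emit:
{"name": "carry_out", "arguments": {"delta_pos": [[0,-0.04,0],[0,-0.1,0.0],[0,-0.16,0.03],[0.0,-0.2,0.08],[0,-0.2,0.14]], "rot": [[0,0,0],[0,0,0],[0,0,0],[0,0,0],[0,0,0]], "gripper": [22,22,22,22,22]}}

```text
clock: 8.68
position: [0.4755, -0.2282, 0.1233]
eef_rot: [-1.574, -0.006, -0.009]
ft_force: [1.6, -0.1, -1.7]
grip_width: 0.0318
```

Emit:
{"name": "carry_out", "arguments": {"delta_pos": [[-0.006,0,0.08],[-0.012,0,0.16],[-0.019,0,0.24],[-0.025,0,0.329],[-0.025,0,0.329]], "rot": [[0,0,0],[0,0,0],[0,0,0],[0,0,0],[0,0,0]], "gripper": [22,22,22,22,22]}}

```text
clock: 9.1
position: [0.4618, -0.0556, 0.1198]
eef_rot: [-1.57, -0.001, 0.001]
ft_force: [0.3, 0.5, -0.8]
grip_width: 0.0314
```

Emit:
{"name": "carry_out", "arguments": {"delta_pos": [[0,0,0],[0,0,0],[0,0,0]], "rot": [[0,0,0],[0,0,0],[0,0,0]], "gripper": [22,22,22]}}

```text
clock: 9.35
position: [0.4622, -0.0633, 0.1191]
eef_rot: [-1.571, -0.0, -0.007]
ft_force: [-0.6, -0.5, -2.2]
grip_width: 0.0316
```

```bash
python3 - <<'E'
from h import *
s=robot.observe();print(s['clock'],s['position'],s['eef_rot'],s['ft_force'])
im,k=cam("wrist");cv2.imwrite("pics/w8.png",im)
for m in [(.4614,.0185),(.4626,-.0613),(.4638,-.1413)]: print(proj(k,[*m,.012]))
print(proj(k,[.4614,.0185,.084]))
E
```

```text
9.35 [ 0.46218306 -0.06333588  0.11914901] [-1.57113634e+00 -2.07879997e-04 -7.17124988e-03] [-0.59861649 -0.48063343 -2.19104294]
[318.770302    97.31444554]
[321.11886692 196.92142376]
[323.1735523  284.20766911]
[317.89697837  91.6751778 ]
```

View pics/w8.png

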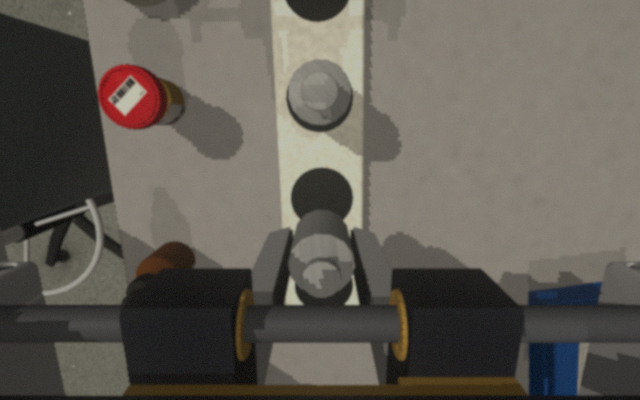

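Emit:
{"name": "carry_out", "arguments": {"delta_pos": [[0,0.05,0.002],[0,0.1,0.002],[0,0.145,0.002],[0,0.165,0.002],[0,0.17,0.002]], "rot": [[0,0,0],[0,0,0],[0,0,0],[0,0,0],[0,0,0]], "gripper": [22,22,22,22,22]}}

```text
clock: 9.82
position: [0.4611, -0.0619, 0.0324]
eef_rot: [-1.57, 0.003, -0.007]
ft_force: [0.2, 0.3, -2.0]
grip_width: 0.0315
```

Emit:
{"name": "carry_out", "arguments": {"delta_pos": [[0,0.002,0],[0,0.004,0],[0,0.004,0]], "rot": [[0,0,0],[0,0,0],[0,0,0]], "gripper": [22,22,22]}}

```text
clock: 10.07
position: [0.4628, -0.0615, 0.0329]
eef_rot: [-1.571, -0.001, -0.006]
ft_force: [-0.1, -0.4, -2.6]
grip_width: 0.0318
```

Emit:
{"name": "carry_out", "arguments": {"delta_pos": [[0,0.001,0],[0,0.002,0],[0,0.002,0]], "rot": [[0,0,0],[0,0,0],[0,0,0]], "gripper": [22,22,22]}}

```text
clock: 10.32
position: [0.4628, -0.0614, 0.032]
eef_rot: [-1.571, -0.001, -0.006]
ft_force: [-3.4, 0.0, 11.2]
grip_width: 0.0313
```

Emit:
{"name": "carry_out", "arguments": {"delta_pos": [[0,-0.001,0],[0,-0.001,0],[0,-0.001,0],[0,-0.001,0],[0,-0.001,0]], "rot": [[0,0,0],[0,0,0],[0,0,0],[0,0,0],[0,0,0]], "gripper": [32,38,44,50,50]}}

```text
clock: 10.73
position: [0.4622, -0.0613, 0.0316]
eef_rot: [-1.571, -0.0, -0.006]
ft_force: [0.1, 0.2, -0.3]
grip_width: 0.0496
```

Emit:
{"name": "carry_out", "arguments": {"delta_pos": [[0,-0.04,0],[0,-0.1,0],[0,-0.16,0],[0,-0.22,0],[0,-0.26,0]], "rot": [[0,0,0],[0,0,0],[0,0,0],[0,0,0],[0,0,0]], "gripper": [50,60,70,76,76]}}

```text
clock: 11.15
position: [0.4627, -0.0611, 0.1641]
eef_rot: [-1.571, -0.002, -0.006]
ft_force: [0.8, 0.6, -0.4]
grip_width: 0.0733
```

Emit:
{"name": "carry_out", "arguments": {"delta_pos": [[-0.01,0,0.04],[-0.028,0,0.12],[-0.046,0,0.19],[-0.064,0,0.27],[-0.083,0,0.35]], "rot": [[0,0,0],[0,0,0],[0,0,0],[0,0,0],[0,0,0]], "gripper": [76,76,76,76,76]}}

```text
clock: 11.57
position: [0.421, 0.1153, 0.1617]
eef_rot: [-1.571, -0.001, -0.007]
ft_force: [2.3, 0.6, -0.5]
grip_width: 0.0764
```

Emit:
{"name": "carry_out", "arguments": {"delta_pos": [[-0.019,0,0.08],[-0.037,0,0.155],[-0.055,0,0.23],[-0.074,0,0.31],[-0.097,0.02,0.38]], "rot": [[0,0,0],[0,0,0],[0,0,0],[0,0,0],[0,0,0]], "gripper": [76,76,76,76,76]}}

```text
clock: 11.98
position: [0.3743, 0.3072, 0.1529]
eef_rot: [-1.569, -0.002, -0.006]
ft_force: [0.9, -0.2, -0.2]
grip_width: 0.0758
```

Emit:
{"name": "carry_out", "arguments": {"delta_pos": [[0,0.03,0.027],[0,0.03,0.027],[0,0.03,0.027],[0,0.03,0.027]], "rot": [[0,0,0],[0,0,0],[0,0,0],[0,0,0]], "gripper": [76,76,76,76]}}

```text
clock: 12.32
position: [0.3745, 0.3171, 0.1366]
eef_rot: [-1.571, 0.0, -0.006]
ft_force: [-0.3, -0.1, 0.0]
grip_width: 0.076
```

```bash
python3 - <<'E'
from h import *
s=robot.observe();print(s['clock'],s['position'],s['eef_rot'],s['ft_force'])
im,k=cam("wrist");cv2.imwrite("pics/w9.png",im)
cv2.imwrite("pics/w9c.png",crop(im,240,120,170,150,4))
print(proj(k,[.374,.318,.088]))
E
```

```text
12.3167 [0.37446215 0.31707748 0.13657919] [-1.57127236e+00  3.20935887e-04 -6.18768175e-03] [-0.25271959 -0.14654765  0.02618071]
[319.82881293 219.11927525]
```

View pics/w9.png

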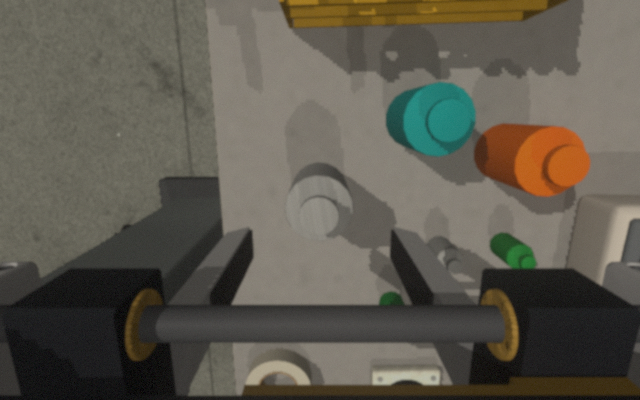

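View pics/w9c.png

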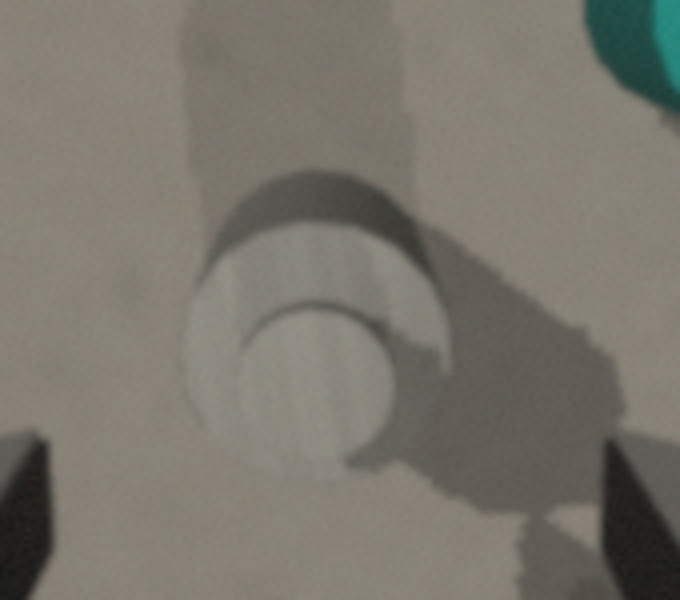

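```bash
python3 - <<'E'
from h import *
im,k=cam("wrist")
s=robot.observe();print(s['position'],ray(k,319.25,215.75,.088),ray(k,319.5,207.5,.068))
print("S",ray(k,451,257,.044))
E
```

```text
[0.37499599 0.31680948 0.13696972] [0.37401597 0.32008688 0.088     ] [0.37408953 0.32031074 0.068     ]
S [0.48237915 0.27039785 0.044     ]
```

Emit:
{"name": "carry_out", "arguments": {"delta_pos": [[-0.001,0.04,0.006],[-0.001,0.1,0.006],[-0.001,0.16,0.006],[-0.001,0.206,0.006],[-0.001,0.206,0.006]], "rot": [[0,0,0],[0,0,0],[0,0,0],[0,0,0],[0,0,0]], "gripper": [76,76,76,76,76], "grip_force": 40}}

```text
clock: 12.83
position: [0.3729, 0.3184, 0.0306]
eef_rot: [-1.574, 0.003, -0.007]
ft_force: [-0.6, -0.6, -0.6]
grip_width: 0.0761
```

Emit:
{"name": "carry_out", "arguments": {"delta_pos": [[0,0,0],[0,0,0],[0,0,0],[0,0,0],[0,0,0]], "rot": [[0,0,0],[0,0,0],[0,0,0],[0,0,0],[0,0,0]], "gripper": [60,45,40,40,40]}}

```text
clock: 13.25
position: [0.3738, 0.3212, 0.0348]
eef_rot: [-1.57, -0.001, -0.006]
ft_force: [-6.2, -1.4, 12.4]
grip_width: 0.0497
```

```bash
python3 - <<'E'
from h import *
s=robot.observe();print(s['clock'],s['position'],s['eef_rot'],s['grip_width'],s['ft_force'])
im,k=cam("wrist");cv2.imwrite("pics/w10.png",crop(im,240,160,170,150,4))
E
```

```text
13.25 [0.37383158 0.32118706 0.03482997] [-1.57001183e+00 -9.47826824e-04 -5.86837136e-03] 0.049702096432664725 [-6.17010323 -1.44931869 12.3762097 ]
```

View pics/w10.png

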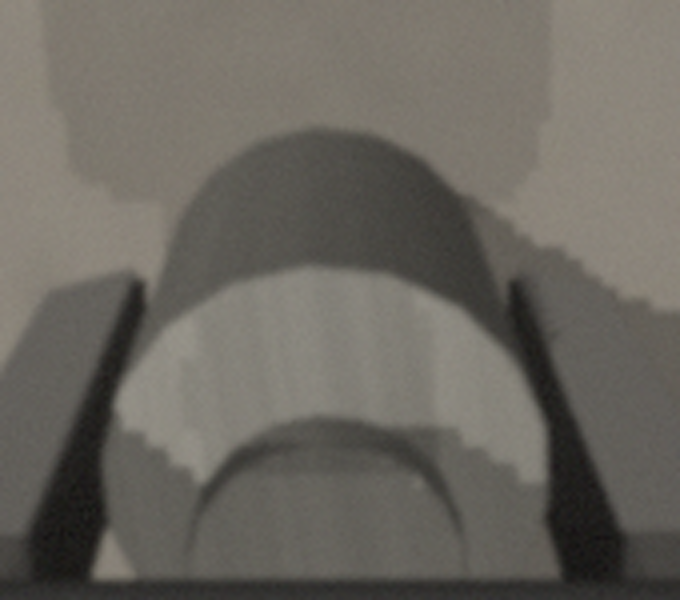

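```bash
python3 - <<'E'
from h import *
im,k=cam("wrist")
s=robot.observe();print(s['position'],ray(k,321.5,282,.068),ray(k,322,304.5,.088))
E
```

```text
[0.37379979 0.3211605  0.034817  ] [0.37438394 0.31849237 0.068     ] [0.374553   0.31938325 0.088     ]
```

Emit:
{"name": "carry_out", "arguments": {"delta_pos": [[0,-0.03,0],[0,-0.08,0],[0,-0.14,0],[0,-0.19,0],[0,-0.19,0]], "rot": [[0,0,0],[0,0,0],[0,0,0],[0,0,0],[0,0,0]], "gripper": [40,40,40,40,40]}}

```text
clock: 13.77
position: [0.3754, 0.3223, 0.1331]
eef_rot: [-1.567, -0.005, -0.006]
ft_force: [2.1, 0.6, -6.6]
grip_width: 0.0493
```

Emit:
{"name": "carry_out", "arguments": {"delta_pos": [[0.016,0,-0.04],[0.04,0,-0.1],[0.064,0,-0.16],[0.09,0,-0.23],[0.118,0,-0.3]], "rot": [[0,0,0],[0,0,0],[0,0,0],[0,0,0],[0,0,0]], "gripper": [40,40,40,40,40]}}

```text
clock: 14.18
position: [0.4316, 0.1686, 0.128]
eef_rot: [-1.571, 0.0, -0.005]
ft_force: [1.9, -0.7, -7.8]
grip_width: 0.0494
```

Emit:
{"name": "carry_out", "arguments": {"delta_pos": [[0.028,0,-0.07],[0.056,0,-0.14],[0.056,0,-0.14],[0.056,0,-0.14],[0.056,0,-0.14]], "rot": [[0,0,0],[0,0,0],[0,0,0],[0,0,0],[0,0,0]], "gripper": [40,40,40,40,40]}}

```text
clock: 14.6
position: [0.4591, 0.1001, 0.128]
eef_rot: [-1.571, 0.001, -0.007]
ft_force: [0.3, 0.1, -7.3]
grip_width: 0.0487
```

```bash
python3 - <<'E'
from h import *
viewer.capture("top")
s=robot.observe();print(s['clock'],s['position'],s['eef_rot'],s['ft_force'])
im,k=cam("wrist");cv2.imwrite("pics/w11.png",im)
print(proj(k,[.4603,.0987,.012]))
b=s['position'][2]-.0348
print(ray(k,321.5,282,b+.068))
E
```

```text
14.65 [0.45901175 0.10074065 0.12815063] [-1.57066309e+00  4.85901084e-04 -5.21121350e-03] [-0.96449657  0.07150972 -7.7264731 ]
[322.25941987 199.11241369]
[0.45963894 0.09805593 0.16135063]
```

View pics/w11.png

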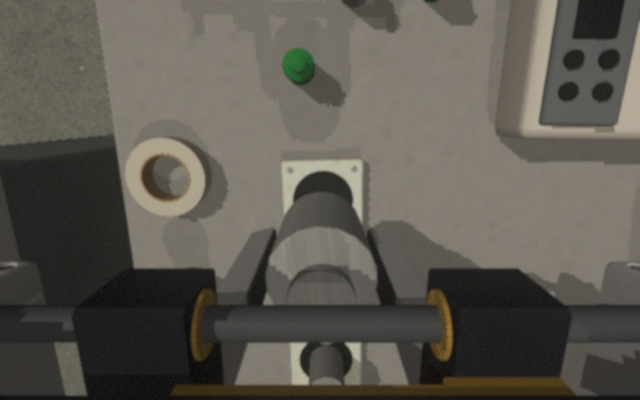

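Emit:
{"name": "carry_out", "arguments": {"delta_pos": [[0.001,0.04,0],[0.001,0.09,0],[0.001,0.13,0],[0.001,0.15,0],[0.001,0.158,0]], "rot": [[0,0,0],[0,0,0],[0,0,0],[0,0,0],[0,0,0]], "gripper": [40,40,40,40,40]}}

```text
clock: 15.12
position: [0.4589, 0.101, 0.0481]
eef_rot: [-1.571, 0.002, -0.004]
ft_force: [-0.6, -0.7, -6.8]
grip_width: 0.0495
```

Emit:
{"name": "carry_out", "arguments": {"delta_pos": [[0,0.001,0],[0,0.003,0],[0,0.003,0]], "rot": [[0,0,0],[0,0,0],[0,0,0]], "gripper": [40,40,40]}}

```text
clock: 15.37
position: [0.4607, 0.1006, 0.0489]
eef_rot: [-1.571, -0.001, -0.006]
ft_force: [0.2, 0.1, -7.2]
grip_width: 0.0492
```

Emit:
{"name": "carry_out", "arguments": {"delta_pos": [[0,0.001,0],[0,0.003,0],[0,0.003,0]], "rot": [[0,0,0],[0,0,0],[0,0,0]], "gripper": [40,40,40]}}

```text
clock: 15.62
position: [0.4604, 0.1002, 0.0469]
eef_rot: [-1.571, -0.001, -0.006]
ft_force: [-0.3, -0.8, -6.1]
grip_width: 0.0494
```

Emit:
{"name": "carry_out", "arguments": {"delta_pos": [[0,0.001,0],[0,0.002,0],[0,0.002,0]], "rot": [[0,0,0],[0,0,0],[0,0,0]], "gripper": [40,40,40]}}

```text
clock: 15.87
position: [0.4605, 0.1002, 0.0468]
eef_rot: [-1.572, -0.001, -0.006]
ft_force: [-8.8, -3.2, 25.3]
grip_width: 0.0493
```

Emit:
{"name": "carry_out", "arguments": {"delta_pos": [[0,-0.002,0],[0,-0.002,0],[0,-0.002,0],[0,-0.002,0],[0,-0.002,0]], "rot": [[0,0,0],[0,0,0],[0,0,0],[0,0,0],[0,0,0]], "gripper": [40,52,58,64,70]}}

```text
clock: 16.28
position: [0.4603, 0.1004, 0.0466]
eef_rot: [-1.571, -0.0, -0.006]
ft_force: [0.4, 0.6, 0.2]
grip_width: 0.0674
```

Emit:
{"name": "carry_out", "arguments": {"delta_pos": [[0,0,0],[0,-0.04,0],[0,-0.1,0],[0,-0.16,0],[0,-0.2,0]], "rot": [[0,0,0],[0,0,0],[0,0,0],[0,0,0],[0,0,0]], "gripper": [70,70,70,70,70]}}

```text
clock: 16.7
position: [0.4605, 0.1007, 0.1488]
eef_rot: [-1.57, -0.001, -0.005]
ft_force: [0.4, -0.3, -0.5]
grip_width: 0.0701
```

Emit:
{"name": "carry_out", "arguments": {"delta_pos": [[0.01,0,0.08],[0.02,0,0.16],[0.032,0,0.24],[0.043,0.03,0.32],[0.043,0.08,0.32]], "rot": [[0,0,0],[0,0,0],[0,0,0],[0,0,0],[0,0,0]], "gripper": [44,44,44,44,44], "grip_force": 15}}

```text
clock: 17.12
position: [0.4836, 0.2688, 0.1086]
eef_rot: [-1.564, -0.005, -0.001]
ft_force: [-0.3, -0.3, -0.1]
grip_width: 0.0447
```

Emit:
{"name": "carry_out", "arguments": {"delta_pos": [[0,0,0],[0,0,0],[0,0,0]], "rot": [[0,0,0],[0,0,0],[0,0,0]], "gripper": [44,44,44]}}

```text
clock: 17.37
position: [0.4827, 0.2596, 0.1071]
eef_rot: [-1.571, -0.0, -0.006]
ft_force: [-0.1, -0.5, 0.2]
grip_width: 0.0442
```

```bash
python3 - <<'E'
from h import *
s=robot.observe();print(s['clock'],s['position'],s['eef_rot'],s['grip_width'])
im,k=cam("wrist");cv2.imwrite("pics/w12.png",im)
cv2.imwrite("pics/w12c.png",crop(im,240,120,170,150,4))
E
```

```text
17.3667 [0.48273879 0.25958682 0.10714152] [-1.57095089e+00 -5.54051671e-05 -6.46187694e-03] 0.04419330458679896
```

View pics/w12.png

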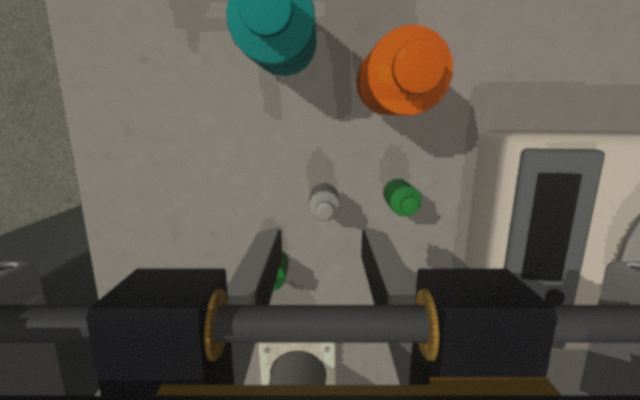

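View pics/w12c.png

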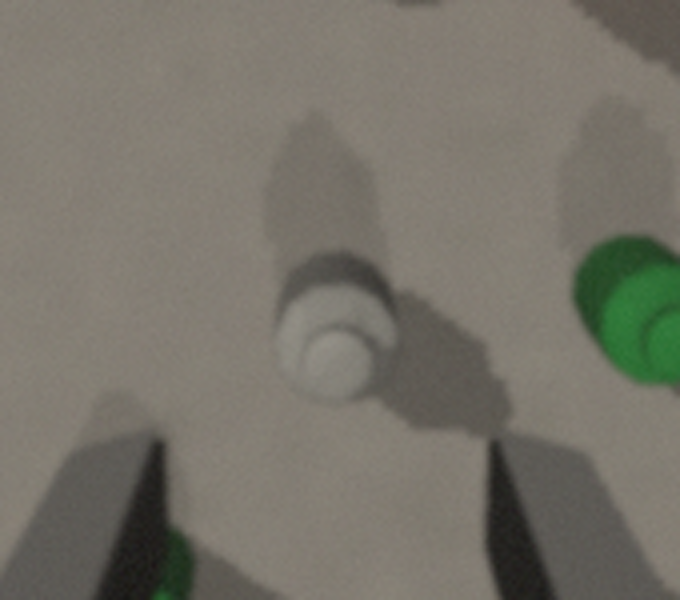

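```bash
python3 - <<'E'
from h import *
im,k=cam("wrist")
s=robot.observe();print(s['position'],ray(k,325,210.5,.046),ray(k,324.2,205.2,.032))
print("g1",ray(k,410,205,.046),"g2",ray(k,281,270,.03))
E
```

```text
[0.48329244 0.2594046  0.10771046] [0.48632119 0.26269599 0.046     ] [0.48588536 0.26282189 0.032     ]
g1 [0.54604839 0.26624155 0.046     ] g2 [0.4515914  0.20974275 0.03      ]
```

Emit:
{"name": "carry_out", "arguments": {"delta_pos": [[0.005,0.04,0.006],[0.005,0.09,0.006],[0.005,0.13,0.006],[0.005,0.155,0.006],[0.005,0.17,0.006]], "rot": [[0,0,0],[0,0,0],[0,0,0],[0,0,0],[0,0,0]], "gripper": [44,44,44,44,44]}}

```text
clock: 17.88
position: [0.4851, 0.2623, 0.021]
eef_rot: [-1.571, 0.0, -0.007]
ft_force: [-0.5, -0.8, 0.5]
grip_width: 0.0441
```

Emit:
{"name": "carry_out", "arguments": {"delta_pos": [[0,0.008,0],[0,0.015,0],[0,0.018,0],[0,0.018,0]], "rot": [[0,0,0],[0,0,0],[0,0,0],[0,0,0]], "gripper": [44,44,44,44]}}

```text
clock: 18.22
position: [0.4854, 0.2632, 0.013]
eef_rot: [-1.57, -0.001, -0.006]
ft_force: [-0.3, -0.1, -0.1]
grip_width: 0.0441
```

Emit:
{"name": "carry_out", "arguments": {"delta_pos": [[0,0,0],[0,0,0],[0,0,0],[0,0,0],[0,0,0]], "rot": [[0,0,0],[0,0,0],[0,0,0],[0,0,0],[0,0,0]], "gripper": [36,28,22,16,16]}}

```text
clock: 18.63
position: [0.4852, 0.2632, 0.0128]
eef_rot: [-1.571, -0.0, -0.006]
ft_force: [-0.4, -0.7, 5.2]
grip_width: 0.0236
```

```bash
python3 - <<'E'
from h import *
s=robot.observe();print(s['clock'],s['position'],s['eef_rot'],s['grip_width'],s['ft_force'])
im,k=cam("wrist");cv2.imwrite("pics/w13.png",crop(im,240,160,170,150,4))
E
```

```text
18.6333 [0.48522769 0.26315488 0.01282568] [-1.57065873e+00 -4.52597024e-04 -5.88763006e-03] 0.023594827663323464 [-0.39016933 -0.68383978  5.17113991]
```

View pics/w13.png

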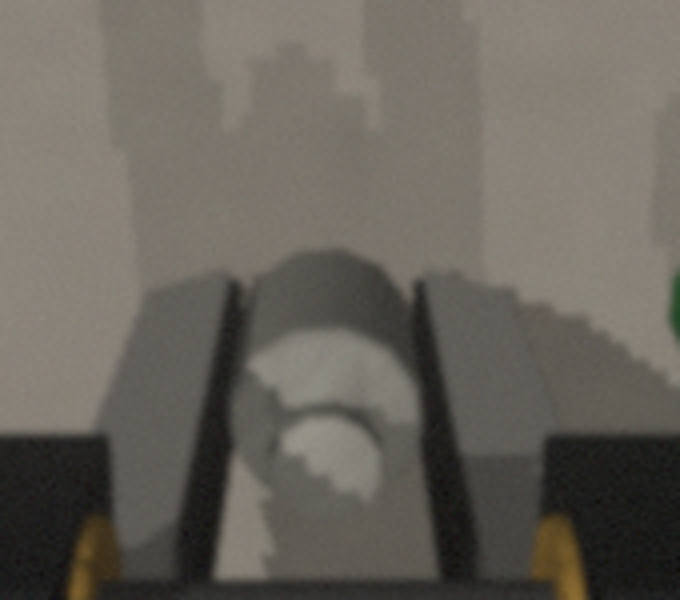

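```bash
python3 - <<'E'
from h import *
im,k=cam("wrist")
s=robot.observe();print(s['position'],ray(k,321,265.2,.032),ray(k,240+328/4,160+465/4,.046))
E
```

```text
[0.48521723 0.26320243 0.01281886] [0.48556091 0.26210454 0.032     ] [0.48601682 0.26331131 0.046     ]
```

Emit:
{"name": "carry_out", "arguments": {"delta_pos": [[0,-0.03,0],[0,-0.09,0],[0,-0.16,0],[0,-0.24,0],[0,-0.3,0]], "rot": [[0,0,0],[0,0,0],[0,0,0],[0,0,0],[0,0,0]], "gripper": [16,16,16,16,16]}}

```text
clock: 19.15
position: [0.485, 0.2635, 0.1652]
eef_rot: [-1.57, -0.001, -0.005]
ft_force: [0.5, 0.8, -0.0]
grip_width: 0.0238
```

Emit:
{"name": "carry_out", "arguments": {"delta_pos": [[-0.002,0,-0.05],[-0.006,0,-0.13],[-0.01,0,-0.21],[-0.014,0,-0.29],[-0.018,0,-0.37]], "rot": [[0,0,0],[0,0,0],[0,0,0],[0,0,0],[0,0,0]], "gripper": [16,16,16,16,16]}}

```text
clock: 19.57
position: [0.4743, 0.0764, 0.1625]
eef_rot: [-1.571, -0.0, -0.005]
ft_force: [1.1, -1.3, -1.0]
grip_width: 0.0235
```

Emit:
{"name": "carry_out", "arguments": {"delta_pos": [[-0.004,0,-0.08],[-0.008,0,-0.16],[-0.012,0,-0.24],[-0.016,0,-0.32],[-0.019,0,-0.39]], "rot": [[0,0,0],[0,0,0],[0,0,0],[0,0,0],[0,0,0]], "gripper": [16,16,16,16,16]}}

```text
clock: 19.98
position: [0.4635, -0.1194, 0.1626]
eef_rot: [-1.571, -0.0, -0.007]
ft_force: [0.5, 0.0, -0.4]
grip_width: 0.0236
```

Emit:
{"name": "carry_out", "arguments": {"delta_pos": [[-0.002,0,-0.04],[-0.002,0.06,-0.049],[-0.002,0.12,-0.049],[-0.002,0.12,-0.049],[-0.002,0.12,-0.049]], "rot": [[0,0,0],[0,0,0],[0,0,0],[0,0,0],[0,0,0]], "gripper": [16,16,16,16,16]}}

```text
clock: 20.4
position: [0.4623, -0.1407, 0.102]
eef_rot: [-1.569, 0.003, -0.005]
ft_force: [1.0, -0.8, 0.2]
grip_width: 0.0235
```

```bash
python3 - <<'E'
from h import *
viewer.capture("top")
s=robot.observe();print(s['clock'],s['position'],s['eef_rot'],s['grip_width'],s['ft_force'])
im,k=cam("wrist");cv2.imwrite("pics/w14.png",im)
print(proj(k,[.4637,-.142,.012]),proj(k,[.4626,-.0613,.07]),proj(k,[.4614,.0185,.084]))
print(ray(k,321,265.2,s['position'][2]-.0128+.032))
E
```

```text
20.45 [ 0.46330919 -0.14073792  0.10316711] [-1.57017258e+00  5.54075552e-04 -4.96210512e-03] 0.023688938413305913 [ 0.24326847  0.1277002  -0.01771321]
[321.1964952  205.83312314] [318.38952934  95.90840024] [314.34593028 -80.07739204]
[ 0.46370658 -0.14186508  0.12236711]
```

View pics/w14.png

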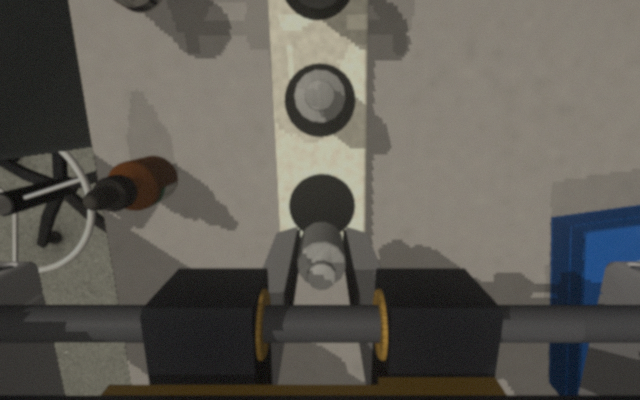

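Emit:
{"name": "carry_out", "arguments": {"delta_pos": [[0,0.04,0],[0,0.09,0],[0,0.125,0],[0,0.143,0],[0,0.15,0]], "rot": [[0,0,0],[0,0,0],[0,0,0],[0,0,0],[0,0,0]], "gripper": [16,16,16,16,16]}}

```text
clock: 20.92
position: [0.4635, -0.1411, 0.0276]
eef_rot: [-1.571, -0.0, -0.005]
ft_force: [-0.5, 1.0, -1.0]
grip_width: 0.0238
```

Emit:
{"name": "carry_out", "arguments": {"delta_pos": [[0,0.002,0],[0,0.004,0],[0,0.004,0]], "rot": [[0,0,0],[0,0,0],[0,0,0]], "gripper": [16,16,16]}}

```text
clock: 21.17
position: [0.4639, -0.1414, 0.0265]
eef_rot: [-1.571, -0.002, -0.006]
ft_force: [-0.3, -0.4, -1.2]
grip_width: 0.0237
```

Emit:
{"name": "carry_out", "arguments": {"delta_pos": [[0,0.002,0],[0,0.003,0],[0,0.003,0]], "rot": [[0,0,0],[0,0,0],[0,0,0]], "gripper": [16,16,16]}}

```text
clock: 21.42
position: [0.4636, -0.1415, 0.0248]
eef_rot: [-1.571, -0.001, -0.006]
ft_force: [-1.2, -0.3, 9.9]
grip_width: 0.0236
```

Contact is firm, so I release and lift clear.

Emit:
{"name": "carry_out", "arguments": {"delta_pos": [[0,0,0],[0,0,0],[0,0,0],[0,0,0],[0,0,0]], "rot": [[0,0,0],[0,0,0],[0,0,0],[0,0,0],[0,0,0]], "gripper": [24,30,36,44,44]}}

```text
clock: 21.83
position: [0.4632, -0.1413, 0.0241]
eef_rot: [-1.571, -0.0, -0.006]
ft_force: [0.7, -0.7, 0.0]
grip_width: 0.0431
```

Emit:
{"name": "carry_out", "arguments": {"delta_pos": [[0,-0.04,0],[0,-0.1,0],[0,-0.16,0],[0,-0.23,0],[0,-0.3,0]], "rot": [[0,0,0],[0,0,0],[0,0,0],[0,0,0],[0,0,0]], "gripper": [44,44,44,44,44]}}

```text
clock: 22.25
position: [0.4626, -0.1409, 0.1753]
eef_rot: [-1.57, 0.001, -0.005]
ft_force: [-0.0, -0.2, 0.7]
grip_width: 0.0442
```

Emit:
{"name": "carry_out", "arguments": {"delta_pos": [[0,0,-0.04],[0,-0.05,-0.1],[0,-0.1,-0.16],[0,-0.1,-0.16],[0,-0.1,-0.16]], "rot": [[0,0,0],[0,0,0],[0,0,0],[0,0,0],[0,0,0]], "gripper": [44,44,44,44,44]}}

```text
clock: 22.67
position: [0.4629, -0.2228, 0.2249]
eef_rot: [-1.572, -0.002, -0.009]
ft_force: [-0.3, -0.1, -0.4]
grip_width: 0.0439
```

```bash
python3 - <<'E'
from h import *
viewer.capture("top")
s=robot.observe();print(s['clock'],s['position'],s['eef_rot'],s['grip_width'],s['ft_force'])
iw,k=cam("wrist");it,kt=cam("top");isc,ks=cam("scene")
cv2.imwrite("pics/f_w.png",iw)
o=np.hstack([crop(it,270,190,140,70,5)[:, :]]);cv2.imwrite("pics/f_t.png",o)
cv2.imwrite("pics/f_s.png",crop(isc,310,150,130,130,4))
E
```

```text
22.7167 [ 0.46258163 -0.22134365  0.22391622] [-1.57079798e+00 -2.89294821e-04 -6.82566867e-03] 0.04402444974826816 [-0.40610983  0.53879349  0.22516021]
```

View pics/f_w.png

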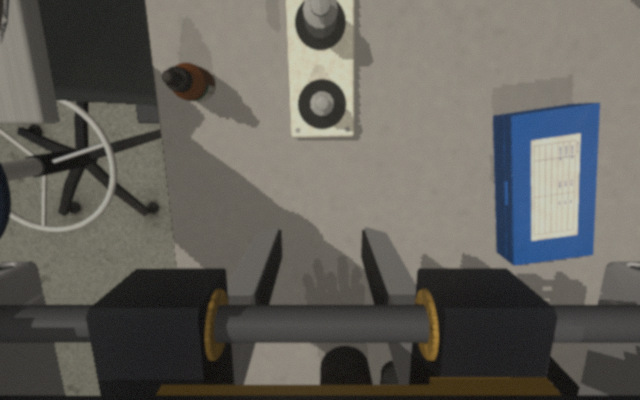

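View pics/f_t.png

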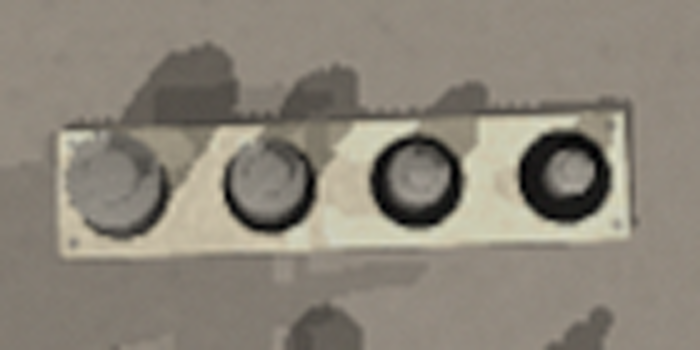

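View pics/f_s.png

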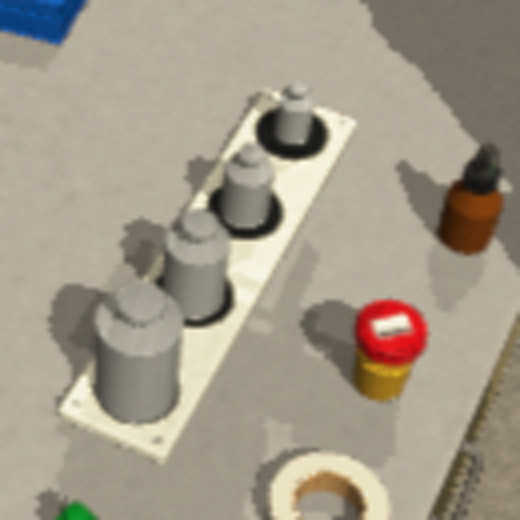

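```bash
python3 - <<'E'
from h import *
it,kt=cam("top");isc,ks=cam("scene")
hs=[(.068,.088,.4605,.0987),(.054,.072,.4618,.0187),(.042,.058,.4628,-.0616),(.032,.046,.4638,-.1416)]
a=cv2.resize(it[190:260,270:410],None,fx=5,fy=5,interpolation=cv2.INTER_NEAREST)
b=cv2.resize(isc[150:280,310:440],None,fx=4.6,fy=4.6,interpolation=cv2.INTER_NEAREST)
R_=[.025,.02,.016,.012]
for (hb,h,x,y),r in zip(hs,R_):
    for im,k,o,s in ((a,kt,(270,190),5),(b,ks,(310,150),4.6)):
        for z,rr in ((.012,r),(.012+hb,r)):
            pts=np.array([(proj(k,[x+rr*np.cos(t),y+rr*np.sin(t),z])-o+.5)*s for t in np.linspace(0,6.28,30)])
            cv2.polylines(im,[pts.astype(int)],False,(0,0,255) if z>.02 else (255,0,0),1)
cv2.imwrite("pics/o_t.png",a);cv2.imwrite("pics/o_s.png",b)
E
```

```text
(no output)
```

View pics/o_t.png

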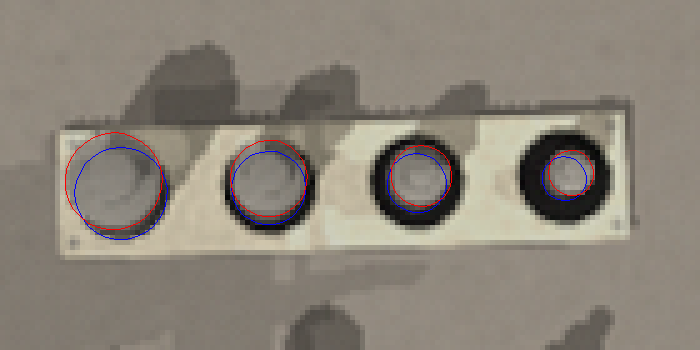

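View pics/o_s.png

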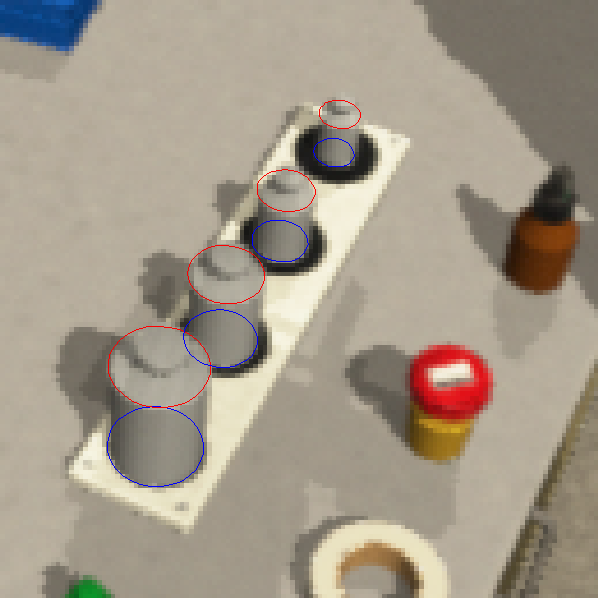

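```bash
python3 - <<'E'
from h import *
s=robot.observe();print(s['clock'],s['position'],s['qvel'].max() if hasattr(s['qvel'],'max') else s['qvel'])
print(robot.finish_job())
E
```

```text
22.9667 [ 0.46250847 -0.2202723   0.22331251] 0.003715668908427663
the job is handed in; nothing more can be done
None
```

All four weights are standing on the strip in order of size, and I handed the job in at about 23 s of the 104 s allowed. The balance is on the +y side, so the largest is on mark_1, the second on mark_2, the third on mark_3 and the smallest on mark_4. I gripped each weight by its body, set it down until the wrist force showed contact, then released it. The arm and gripper never knowingly touched the orange, turquoise and green look-alikes.

- **Final position check:** I drew the weights' outlines, centred on the marks, over the last top and scene pictures. All four weights looked upright and within about 2–3 mm of their marks, inside the 12 mm limit. The gripper was clear of everything, about 0.22 m above the bench.
- **Early disagreements:** The first position estimates differed by up to about 8 mm between cameras, for example in y for the third and the smallest weights. Closer wrist pictures before each grasp resolved this.
- **Peak force:** The wrist force reading reached about 25 N while I set the largest weight down, below the 40 N and 120 N limits.
- **Not confirmed:** The system gave no verdict when I handed the job in.

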